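# Slide a printing block under the hold-down spring

## Robot

A 7-joint arm with a two-finger parallel gripper is mounted at the origin on a cart in front of the work surface, level with it; the furniture and walls round the work are solid. World frame = base frame: x ahead of the robot, y to its left, z up, the work surface at z = 0. Lengths are in m, angles in rad, forces in N, time in s.
With the tool pointing down it reaches from about 0.4 to 0.85 m from the base axis. Payload 4.5 kg.
Tool frame: the origin (TCP) lies at the very end of the fingers, on their centre line; the grasp point (between the pads) lies 19 mm behind it; z points along the fingers, y is the line along which they close (so a half turn about z gives the same grasp; the last joint's range is limited). The gripper opens to 88 mm and grips with 3 to 60 N. Pads are 18 mm wide; open, the fingers measure 123 mm over their backs; the gripper's body (75 mm by 187 mm) begins 45 mm behind the grasp point.
Start: joints at [1.373, 0.689, -0.195, 1.565, 0.157, 0.902, -0.215], TCP at [0.144, -0.608, 0.239] pointing down, gripper open.
Joint ranges: [-3.01, 3.01], [-0.46, 2.08], [-1.47, 1.51], [0.13, 2.56], [-1, 4.14], [0.04, 2.09], [-2.66, 2.66]. Speed limits (rad/s): [2.57, 2.57, 3.14, 3.14, 3.14, 3.14, 3.14].

## Interface

Orientations are given as a unit quaternion [w, x, y, z].
In Python, from workcell import sense, read_camera, camera_model, arm gives the robot as it stands.
- The arm moves only by the tool play_rows, never from a script. Its arguments are lists of equal length, an entry for each row: "twist": the turn, a rotation vector about the tool's x, y, z in degrees, a list of three; "linear": the shift along the tool's x, y, z in mm, a list of three; "gripper": the opening, from 0 (shut) to 1 (fully open). In form: {"twist": [[rx, ry, rz], ...], "linear": [[tx, ty, tz], ...], "gripper": [gripper, ...]}. A call has 1 to 5 rows; each row shifts and turns the commanded pose from where the row before left it, along the tool's axes as they then stand; what a row does not reach is not made up. A row lasts 1/12 s, in which the tool goes at most 41.7 mm and 7.16 degrees, less where a joint would pass 70% of its speed; a pose out of reach is approached as far as the arm can. A call with a gripper value outside its range is refused whole. The fingers move at their own pace and stop on an object; "newtons" is the grip in N (left out, the last holds). Time passes only in rows, so rows that do not move let the fingers close. It gives the time, the measured TCP pose, the force, the opening and the grip force at its end, in the units of the state.
- sense(): the state, without advancing time (a new reading comes with each control period).
- read_camera(name): name is "scene" or "side" or "wrist"; returns the picture (384x512x3 uint8, red, green, blue); there is no depth.
- camera_model(name): a dict with "camera_matrix" (3x3 intrinsics, pixels), "rvec" (rotation vector, rad) and "tvec" (3), from world to camera coordinates, as OpenCV has them. Camera axes: x right, y down, z forward; pixel columns grow to the right and rows downward; lengths in m; the calibration is good to about 2 mm. A picture is of the moment at which its call begins: read the wrist's pose just before it. camera_model takes no time and is no camera call; for the wrist camera it gives the pose at the moment of the call.
- arm.sign_off(): hands the job in; it is judged then, once.
The state is a dict: "time": time; "q": joint angles; "joint_velocities": joint speeds; "joint_torque": joint torques, N m; "tool_pos": TCP position; "eef_rot": TCP orientation; "wrist_force": force on the tool from outside, world axes, zero at the start; "moment": the same for the moment, N m; "opening": finger opening in m; "grasp_force": force on a finger pad.
Only numpy, scipy, OpenCV 4.12 (cv2) and the standard library are available. Lean on these libraries where they do the work, as an engineer would, in place of code of your own. Each camera call takes 0.05 s, during which the arm holds its last target. There are 200 camera calls.

## Task

The mounted printing block lies loosely in the entry end of the wooden setting cradle. With your fingertips press it down hard on the cradle's sprung bed, and keep it down while you push it along under the metal bar and the leaf spring behind the bar, until it stands fully home against the end stop. Then let go: do not lift or tip the block, and leave the ink bottle, glue stick, paint tube and pigment jar where they stand.

Things in the scene. Friction and masses are not known exactly. Their poses are not given: they have to be found in the camera images.
- cradle: Fixed wooden cradle, an open channel 300 mm long (x), 113 mm wide (y). Origin: centre of its underside, on the table. The block is pushed towards its +x; entry end at x = -150 mm. Side rails 10 mm thick, tops 38 mm above the table, leave a channel 93 mm wide, centred on y = 0. The channel's floor is a cork-faced sprung bed (bed), top 30 mm above the table at rest.
- bar (a point): Centre of the underside of the aluminium bar across the channel, 48 mm above the table, at x = 70 mm of the cradle; the bar is 14 mm long along the channel and 10 mm high (top 58 mm above the table). It clears a block that is pressed down; an unpressed block stands 6 mm too high and butts against it.
- end_stop (a point): Middle of the top edge of the end stop's face, 46 mm above the table, at x = 140 mm of the cradle, where the block's front ends.
- bed (a joint): How far the sprung bed is pressed down (m): 0 at rest, 0.012 at its limit. It stays level wherever it is pressed. 7 N less the block's weight starts it, then 1.1 N more per mm. The block passes the bar at 6 mm or more (8 to 10 mm is comfortable, about 13 to 17 N). Afterwards bar and leaf keep the block down and the bed stays pressed about 6 mm.
- leaf (a joint): Steel leaf spring 56 mm wide, hinged on the far side of the bar at x = 77 mm of the cradle, trailing 54 mm towards the end stop and sloping down to about 38 mm above the table. Angle (rad): 0 hanging at rest, about 0.2 when lifted level by the block under it. It drags on the block's top with 2 to 5 N.
- print_block: Loose wooden block, 0.18 to 0.35 kg, carved face down on the bed, 170 mm long (x, along the cradle's x), 90 mm wide. Origin: centre of its underside. Front part, x = -27 to 85 mm, is 24 mm thick, leading top edge bevelled 3 mm; the rear, x = -85 to -27 mm, is a finger step 14 mm thick. The 10 mm riser between can be pushed against. Fully home its origin is at x = 55 mm of the cradle.
- step_center (a point): Centre of the top of the block's finger step (58 mm long, 90 mm wide), 29 mm behind the riser, 44 mm above the table at rest; fingers may press anywhere on the step.
- block_front (a point): Centre of the block's front face, 12 mm above its underside; it meets the end stop at x = 140 mm of the cradle.
- ink_bottle: Bystander: ink bottle, 45 x 45 x 70 mm, standing beside the cradle. Origin: centre of its underside.
- glue_stick: Bystander: glue stick standing upright, 27 mm across, 92 mm high. Origin: centre of its underside.
- white_tube: Bystander: paint tube lying down, 32 x 99 x 24 mm. Origin: centre of its underside.
- pigment_jar: Bystander: capped pigment jar, 45 mm across, 105 mm high, standing beyond the end stop. Origin: centre of its underside.

How it is judged:
By the outcome, as a careful person would: the job done as asked, in the order asked, and still so for the second after the job is handed in, with the robot touching nothing.
It also fails if it takes over 38 s, if anything falls off the work surface, if the arm or the gripper's body presses on something with over 40 N, if the wrist force passes 120 N, or if a joint passes its speed limit or range.

## Working session

There is one attempt and no reset: what is moved stays moved. The work goes in short steps, Python scripts to look and compute and a tool call to move; the robot and the scene stay as the last step left them, time stands still between calls to the robot, and variables do not carry over. Pictures are saved under pics/ and viewed, at most 10 in all, crops included, and the job is handed in when it is done.

Besides the shell and the picture viewer there is one more tool, called after "Request:" as name(argument=value, ...) on one line, values as JSON. play_rows: Moves the arm, as the interface text tells. Its arguments: {"type":"object","properties":{"twist":{"type":"array","items":{"type":"array","items":{"type":"number"}}},"linear":{"type":"array","items":{"type":"array","items":{"type":"number"}}},"gripper":{"type":"array","items":{"type":"number"}},"newtons":{"type":"number"}},"required":["twist","linear","gripper"]}

```bash
mkdir -p pics; ls
python3 - <<'E'
from workcell import *
import cv2
for n in("scene","side"):
    cv2.imwrite(f"pics/{n}0.png",cv2.resize(read_camera(n)[:,:,::-1],(800,600),interpolation=cv2.INTER_CUBIC))
    m=camera_model(n);print(m)
s=sense();print(s)
E
```

```text
pics
{'camera_matrix': array([[473.29359919,   0.        , 260.63698146],
       [  0.        , 473.29359919, 188.59947634],
       [  0.        ,   0.        ,   1.        ]]), 'rvec': array([ 0.93642168, -2.53904906,  0.96832332]), 'tvec': array([0.50890182, 0.26284781, 0.80955284])}
{'camera_matrix': array([[405.07230712,   0.        , 258.46231866],
       [  0.        , 405.07230712, 192.93963316],
       [  0.        ,   0.        ,   1.        ]]), 'rvec': array([ 2.23217362, -0.07759744,  0.02543804]), 'tvec': array([-0.56171167,  0.13690341,  0.80887188])}
{'time': 0.1, 'q': array([ 1.37277692,  0.6898967 , -0.19447083,  1.56620253,  0.15727013,
        0.90251967, -0.21506523]), 'joint_velocities': array([-1.40584759e-05, -2.19586491e-03,  4.00084677e-04, -3.21165452e-03,
        2.12980852e-03, -4.41173144e-04,  4.26738136e-04]), 'joint_torque': array([-2.91813187e-03, -5.28502715e+01, -1.27107482e+00, -1.53835970e+01,
       -5.24441432e-02,  2.06472730e-03,  1.39759879e-05]), 'tool_pos': array([ 0.14340287, -0.6077542 ,  0.23800111]), 'eef_rot': array([-8.05589559e-04,  9.93286766e-01,  1.15675093e-01, -1.58975768e-04]), 'wrist_force': array([0.19352146, 0.18360301, 0.32270405]), 'moment': array([-0.00637607,  0.00691366,  0.03271458]), 'grasp_force': 0.0, 'opening': 0.08799223667837651}
```

View pics/scene0.png

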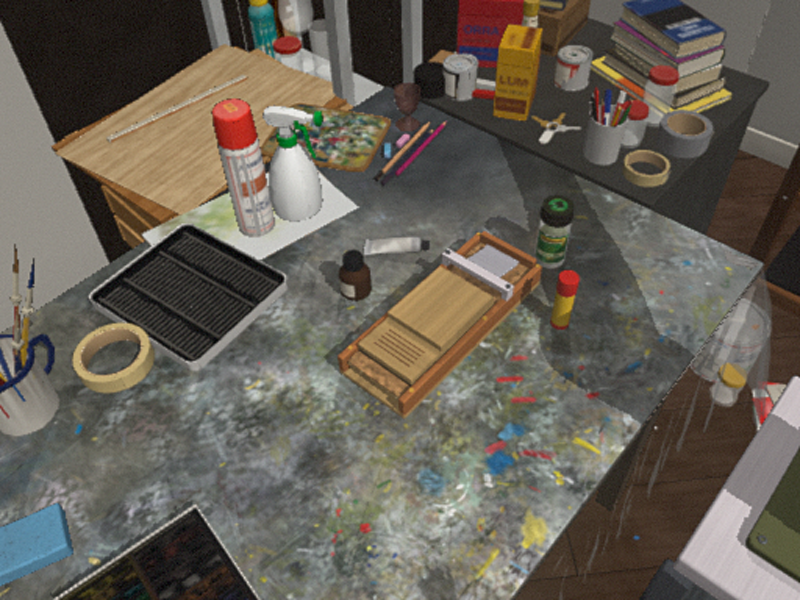

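View pics/side0.png

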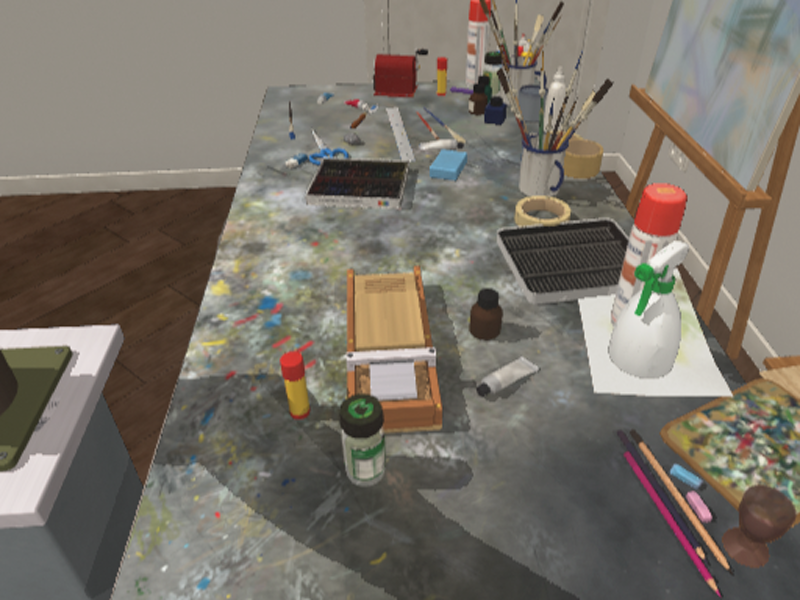

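The scene view shows the cradle with its entry corners near (345,365) and (405,410), the bar near (478,272), and the block's step facing the entry. In the side view the end stop faces the camera at about (397,415). I'll crop in for the corners.

Run:
```python
from workcell import *
import cv2
im=read_camera("scene")[:,:,::-1]
cv2.imwrite("pics/sc1.png",cv2.resize(im[140:270,205:375],None,fx=4.6,fy=4.6,interpolation=cv2.INTER_CUBIC))
im=read_camera("side")[:,:,::-1]
cv2.imwrite("pics/sd1.png",cv2.resize(im[165:280,205:305],None,fx=5,fy=5,interpolation=cv2.INTER_CUBIC))
```

```text
(no output)
```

View pics/sc1.png

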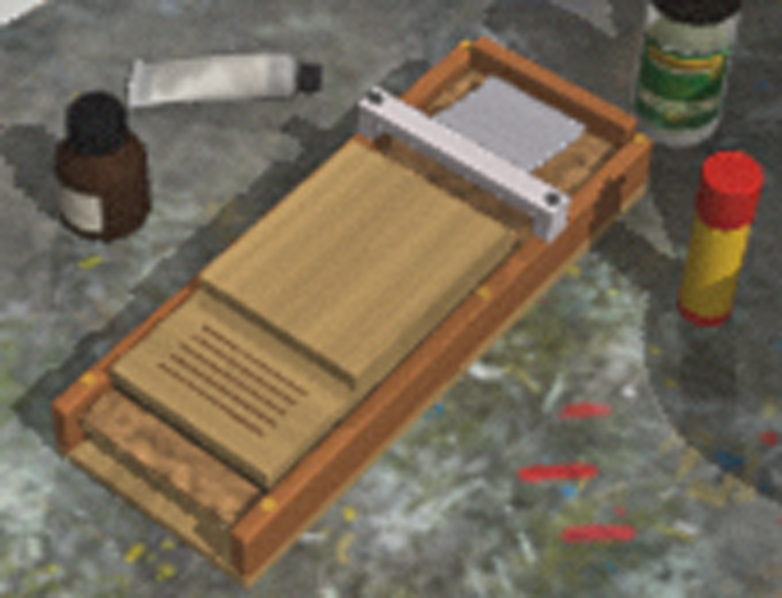

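View pics/sd1.png

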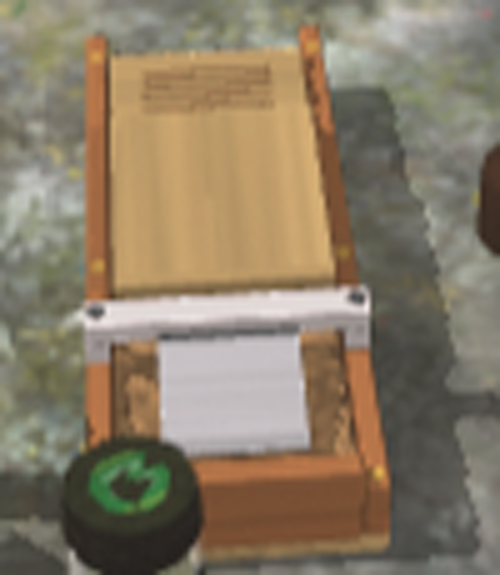

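The crops give the cradle's outer corners and the block's step and riser edges. I'll fit the cradle's planar pose from them.

```bash
cat > h.py <<'E'
from workcell import *
import cv2,numpy as np
from scipy.optimize import least_squares
def proj(n,P):
    m=camera_model(n);return cv2.projectPoints(np.array(P,float),m['rvec'],m['tvec'],m['camera_matrix'],None)[0][:,0]
def ray(n,uv,z):
    m=camera_model(n);R=cv2.Rodrigues(m['rvec'])[0];d=R.T@np.linalg.inv(m['camera_matrix'])@[*uv,1];c=-R.T@m['tvec'];return c+d*(z-c[2])/d[2]
sc=lambda u,v:(205+u/4.6-.4,140+v/4.6-.4); sd=lambda u,v:(205+u/5-.4,165+v/5-.4)
E
python3 - <<'E'
from h import *
A=[('scene',sc(55,405),(-.15,.0565,.038)),('scene',sc(246,583),(-.15,-.0565,0)),('scene',sc(651,147),(.15,-.0565,.038)),('scene',sc(246,546),(-.15,-.0565,.038)),
('side',sd(87,38),(-.15,-.0565,.038)),('side',sd(318,27),(-.15,.0565,.038)),('side',sd(387,477),(.15,.0565,.038)),('side',sd(388,545),(.15,.0565,0))]
def T(p,P):
    c,s=np.cos(p[2]),np.sin(p[2]);x,y,z=P;return (p[0]+c*x-s*y,p[1]+s*x+c*y,z)
f=lambda p:np.concatenate([proj(n,[T(p,P)])[0]-uv for n,uv,P in A])
a=ray('scene',A[3][1],.038);b=ray('scene',A[2][1],.038);print(a,b)
y=np.arctan2(*(b-a)[1::-1]);m=(a+b)/2
r=least_squares(f,[m[0]-.056*np.sin(y),m[1]+.056*np.cos(y),y]);p=r.x
print(p,np.degrees(p[2]));print(r.fun.reshape(-1,2).round(1))
def inv(w):
    d=w[:2]-p[:2];c,s=np.cos(p[2]),np.sin(p[2]);return np.array([c*d[0]+s*d[1],-s*d[0]+c*d[1]])
for uv,z in(((113,370),.044),((268,487),.044),((203,282),.054),((352,387),.054)): print('blk',inv(ray('scene',sc(*uv),z)).round(4))
print('wrist',camera_model('wrist'))
s=sense();print(cv2.Rodrigues(camera_model('wrist')['rvec'])[0])
from scipy.spatial.transform import Rotation as Ro
q=s['eef_rot'];print(Ro.from_quat(np.r_[q[1:],q[0]]).as_matrix().round(3))
for n,uv,z in(('scene',sc(735,0+225),.035),):print(ray(n,uv,z))
print('jar base',ray('side',(363/1.5625,485/1.5625),0),'glue base',ray('side',(299/1.5625,415/1.5625),0),'ink',ray('side',(486/1.5625,338/1.5625),0))
print('jar top c',ray('side',(361/1.5625,408/1.5625),.105))
E
```

```text
[0.48718058 0.22120165 0.038     ] [ 0.48842175 -0.07395854  0.038     ]
[ 0.54546955  0.07125941 -1.56471783] -89.65172774897019
[[-1.8 -0.3]
 [ 0.2  2.6]
 [ 0.8 -1.6]
 [-0.3 -0.4]
 [-0.4 -0.5]
 [-0.2 -0.6]
 [ 0.5  1.2]
 [-0.2  1.2]]
blk [-0.1214  0.0436]
blk [-0.1254 -0.0481]
blk [-0.0649  0.0408]
blk [-0.0685 -0.0468]
wrist {'camera_matrix': array([[307.56329267,   0.        , 261.37949116],
       [  0.        , 307.56329267, 196.70911783],
       [  0.        ,   0.        ,   1.        ]]), 'rvec': array([-2.27177405,  1.79823201,  0.27201227]), 'tvec': array([-0.6234822 , -0.03962236,  0.39122116])}
[[ 0.22926751 -0.97336094 -0.00221044]
 [-0.93046713 -0.21982981  0.29309688]
 [-0.28577497 -0.06514085 -0.95608019]]
[[ 0.973  0.23  -0.   ]
 [ 0.23  -0.973  0.001]
 [-0.    -0.001 -1.   ]]
[ 0.43184338 -0.05951364  0.035     ]
jar base [ 0.50693297 -0.15238282  0.        ] glue base [ 0.42815517 -0.04223602  0.        ] ink [0.68649154 0.08509556 0.        ]
jar top c [ 0.51022695 -0.13287303  0.105     ]
```

Run:
```python
from h import *
W=np.array([(.143,-.608,.238),(.45,-.40,.238),(.545,-.1,.238),(.545,.156,.2)])
P=np.concatenate([np.linspace(a,b,n,endpoint=False) for a,b,n in zip(W,W[1:],(11,9,9))]+[W[3:]])
yaw=13.3;dt=76.7/12;L=[]
for i in range(29):
    d=(P[i+1]-P[i])*1000;c,s=np.cos(np.radians(yaw)),np.sin(np.radians(yaw))
    L.append([round(c*d[0]+s*d[1]),round(s*d[0]-c*d[1]),round(-d[2])])
    if i<12: yaw+=dt
print(dt,L)
```

```text
6.391666666666667 [[32, -12, 0], [33, -8, 0], [33, -5, 0], [34, -1, 0], [34, 3, 0], [33, 7, 0], [32, 10, 0], [31, 14, 0], [29, 17, 0], [27, 20, 0], [25, 23, 0], [34, 7, 0], [33, 11, 0], [33, 11, 0], [33, 11, 0], [33, 11, 0], [33, 11, 0], [33, 11, 0], [33, 11, 0], [33, 11, 0], [28, 0, 4], [28, 0, 4], [28, 0, 4], [28, 0, 4], [28, 0, 4], [28, 0, 4], [28, 0, 4], [28, 0, 4], [28, 0, 4]]
```

Request:
play_rows(twist=[[0, 0, -6.4], [0, 0, -6.4], [0, 0, -6.4], [0, 0, -6.4], [0, 0, -6.4]], linear=[[32, -12, 0], [33, -8, 0], [33, -5, 0], [34, -1, 0], [34, 3, 0]], gripper=[0.3, 0.3, 0.3, 0.3, 0.3])

```text
time: 0.62
tool_pos: [0.2852, -0.5125, 0.2387]
eef_rot: [-0.0, 0.922, 0.387, -0.0]
wrist_force: [0.1, 0.0, -0.4]
opening: 0.057
grasp_force: 0.0
```

Request:
play_rows(twist=[[0, 0, -6.4], [0, 0, -6.4], [0, 0, -6.4], [0, 0, -6.4], [0, 0, -6.4]], linear=[[33, 7, 0], [32, 10, 0], [31, 14, 0], [29, 17, 0], [27, 20, 0]], gripper=[0.3, 0.3, 0.3, 0.3, 0.3])

```text
time: 1.03
tool_pos: [0.4251, -0.4183, 0.2387]
eef_rot: [-0.0, 0.779, 0.627, -0.0]
wrist_force: [0.2, -0.9, -0.3]
opening: 0.0268
grasp_force: 0.0
```

Request:
play_rows(twist=[[0, 0, -6.4], [0, 0, -6.4], [0, 0, 0], [0, 0, 0], [0, 0, 0]], linear=[[25, 23, 0], [34, 7, 0], [33, 11, 0], [33, 11, 0], [33, 11, 0]], gripper=[0.3, 0.3, 0.3, 0.3, 0.3])

```text
time: 1.45
tool_pos: [0.4957, -0.2665, 0.2385]
eef_rot: [-0.0, 0.707, 0.707, -0.0]
wrist_force: [0.6, -1.0, 0.2]
opening: 0.0264
grasp_force: 0.0
```

Request:
play_rows(twist=[[0, 0, 0], [0, 0, 0], [0, 0, 0], [0, 0, 0], [0, 0, 0]], linear=[[33, 11, 0], [33, 11, 0], [33, 11, 0], [33, 11, 0], [33, 0, 0]], gripper=[0.3, 0.3, 0.3, 0.3, 0.3])

```text
time: 1.87
tool_pos: [0.5413, -0.1009, 0.2388]
eef_rot: [0.001, 0.707, 0.708, 0.001]
wrist_force: [0.2, -0.1, 0.7]
opening: 0.0263
grasp_force: 0.0
```

Request:
play_rows(twist=[[0, 0, 0], [0, 0, 0], [0, 0, 0], [0, 0, 0], [0, 0, 0]], linear=[[33, 0, 4], [33, 0, 4], [33, 0, 4], [33, 0, 4], [33, 0, 4]], gripper=[0.3, 0.3, 0.3, 0.3, 0.3])

```text
time: 2.28
tool_pos: [0.5388, 0.0635, 0.2185]
eef_rot: [0.0, 0.707, 0.708, -0.0]
wrist_force: [0.6, -0.1, 0.0]
opening: 0.0263
grasp_force: 0.0
```

Request:
play_rows(twist=[[0, 0, 0], [0, 0, 0], [0, 0, 0], [0, 0, 0], [0, 0, 0]], linear=[[30, 0, 4], [30, 0, 4], [20, 0, 4], [0, 0, 0], [0, 0, 0]], gripper=[0.3, 0.3, 0.3, 0.3, 0.3])

```text
time: 2.7
tool_pos: [0.5385, 0.1431, 0.2064]
eef_rot: [-0.0, 0.706, 0.709, -0.0]
wrist_force: [0.2, -0.8, -0.2]
opening: 0.0264
grasp_force: 0.0
```

Run:
```python
from h import *
s=sense();print(s['tool_pos'],s['wrist_force'],s['q'])
cv2.imwrite("pics/w1.png",cv2.resize(read_camera("wrist")[:,:,::-1],(800,600),interpolation=cv2.INTER_CUBIC))
```

```text
[0.53850313 0.143101   0.20641616] [ 0.16226752 -0.76367606 -0.20992438] [-0.06630456  0.67189298 -0.46388309  1.79835262  0.41177797  0.76925859
 -0.73968568]
```

View pics/w1.png

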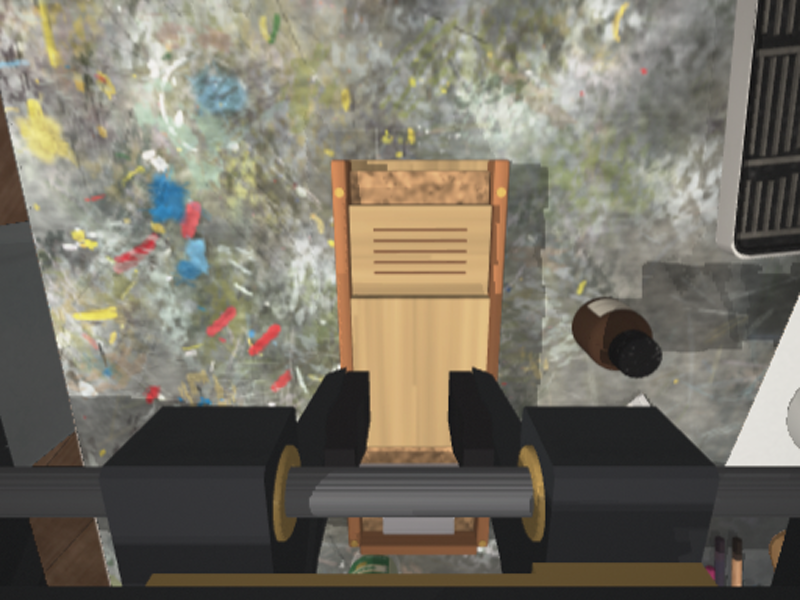

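The wrist view shows the step's rear edge at row 205 (columns 350–492), the riser at row 297, and the rail entry corners at (332,160) and (510,160). The cradle is straight.

Run:
```python
from h import *
for uv,z in(((332,160),.038),((510,160),.038),((350,205),.044),((492,205),.044),((352,297),.054),((491,297),.054),((355,551),.038),((486,551),.038)):
    print(uv,ray('wrist',np.array(uv)/1.5625,z).round(4))
```

```text
(332, 160) [0.4914 0.2177 0.038 ]
(510, 160) [0.6027 0.2178 0.038 ]
(350, 205) [0.5024 0.1906 0.044 ]
(492, 205) [0.5918 0.1907 0.044 ]
(352, 297) [0.5028 0.1332 0.054 ]
(491, 297) [0.5925 0.1333 0.054 ]
(355, 551) [ 0.4961 -0.0852  0.038 ]
(486, 551) [ 0.6023 -0.085   0.038 ]
```

Request:
play_rows(twist=[[0, 0, 0], [0, 0, 0], [0, 0, 0], [0, 0, 0], [0, 0, 0]], linear=[[7, 4, 30], [8, 4, 35], [0, 0, 35], [0, 0, 30], [0, 0, 12]], gripper=[0.3, 0.3, 0.3, 0.3, 0.3])

```text
time: 3.17
tool_pos: [0.5453, 0.1537, 0.0612]
eef_rot: [-0.0, 0.708, 0.707, -0.003]
wrist_force: [-0.1, 0.9, 0.8]
opening: 0.0263
grasp_force: 0.0
```

Request:
play_rows(twist=[[0, 0, 0], [0, 0, 0], [0, 0, 0]], linear=[[0, 0, 0], [0, 0, 0], [0, 0, 0]], gripper=[0.3, 0.3, 0.3])

```text
time: 3.42
tool_pos: [0.5483, 0.1569, 0.0664]
eef_rot: [0.001, 0.707, 0.707, 0.001]
wrist_force: [-0.7, 0.3, -1.0]
opening: 0.0268
grasp_force: 0.0
```

Request:
play_rows(twist=[[0, 0, 0], [0, 0, 0], [0, 0, 0], [0, 0, 0], [0, 0, 0]], linear=[[0, 0, 10], [0, -1, 8], [0, 0, 4], [0, 0, 2], [0, 0, 0]], gripper=[0.3, 0.3, 0.3, 0.3, 0.3])

```text
time: 3.83
tool_pos: [0.5461, 0.157, 0.0408]
eef_rot: [0.0, 0.707, 0.708, -0.0]
wrist_force: [-0.3, -0.5, 6.8]
opening: 0.0265
grasp_force: 3.2
```

Request:
play_rows(twist=[[0, 0, 0], [0, 0, 0], [0, 0, 0], [0, 0, 0], [0, 0, 0]], linear=[[0, 0, 1], [0, 0, 1], [0, 0, 1], [0, 0, 0], [0, 0, 0]], gripper=[0.3, 0.3, 0.3, 0.3, 0.3])

```text
time: 4.25
tool_pos: [0.5461, 0.157, 0.0386]
eef_rot: [0.0, 0.707, 0.708, 0.0]
wrist_force: [-2.1, -1.0, 8.8]
opening: 0.0267
grasp_force: 4.5
```

Request:
play_rows(twist=[[0, 0, 0], [0, 0, 0], [0, 0, 0], [0, 0, 0], [0, 0, 0]], linear=[[0, 0, 2], [0, 0, 2], [0, 0, 1.5], [0, 0, 0], [0, 0, 0]], gripper=[0.3, 0.3, 0.3, 0.3, 0.3])

```text
time: 4.67
tool_pos: [0.5461, 0.1571, 0.0336]
eef_rot: [0.001, 0.707, 0.708, 0.0]
wrist_force: [-2.2, -1.5, 14.2]
opening: 0.0264
grasp_force: 7.2
```

Request:
play_rows(twist=[[0, 0, 0], [0, 0, 0], [0, 0, 0], [0, 0, 0], [0, 0, 0]], linear=[[0, 0, 0], [-2, 0, 0], [-3, 0, 0], [-3, 0, 0], [0, 0, 0]], gripper=[0.3, 0.3, 0.3, 0.3, 0.3])

```text
time: 5.08
tool_pos: [0.5468, 0.1549, 0.0343]
eef_rot: [-0.002, 0.706, 0.709, 0.005]
wrist_force: [-3.0, 7.1, 13.4]
opening: 0.0264
grasp_force: 6.8
```

Request:
play_rows(twist=[[0, 0, 0], [0, 0, 0], [0, 0, 0], [0, 0, 0], [0, 0, 0]], linear=[[-3, 0, 0.5], [-3, 0, 0.5], [-3, 0, 0], [-3, 0, 0], [-3, 0, 0]], gripper=[0.3, 0.3, 0.3, 0.3, 0.3])

```text
time: 5.5
tool_pos: [0.5477, 0.1422, 0.0336]
eef_rot: [-0.002, 0.705, 0.709, 0.006]
wrist_force: [-1.9, 10.2, 13.9]
opening: 0.0265
grasp_force: 7.2
```

Request:
play_rows(twist=[[0, 0, 0], [0, 0, 0], [0, 0, 0], [0, 0, 0], [0, 0, 0]], linear=[[-3, 0, 0], [-3, 0, 0], [-3, 0, 0], [-3, 0, 0], [-3, 0, 0]], gripper=[0.3, 0.3, 0.3, 0.3, 0.3])

```text
time: 5.92
tool_pos: [0.5478, 0.1271, 0.0336]
eef_rot: [-0.002, 0.705, 0.709, 0.006]
wrist_force: [-0.9, 9.8, 14.0]
opening: 0.0265
grasp_force: 7.2
```

Run:
```python
from h import *
s=sense();print(s['tool_pos'],s['wrist_force'],s['q'])
im=read_camera("wrist")[:,:,::-1]
b=read_camera("scene")[:,:,::-1][120:270,205:375]
cv2.imwrite("pics/w2.png",np.hstack([cv2.resize(im,(440,330)),cv2.resize(b,(360,330))]))
```

```text
[0.54782595 0.12710648 0.03360231] [-0.89455245  9.77753542 13.95882832] [-0.13742317  0.93270461 -0.28543356  1.89002799  0.60293153  0.39274297
 -0.86903505]
```

View pics/w2.png

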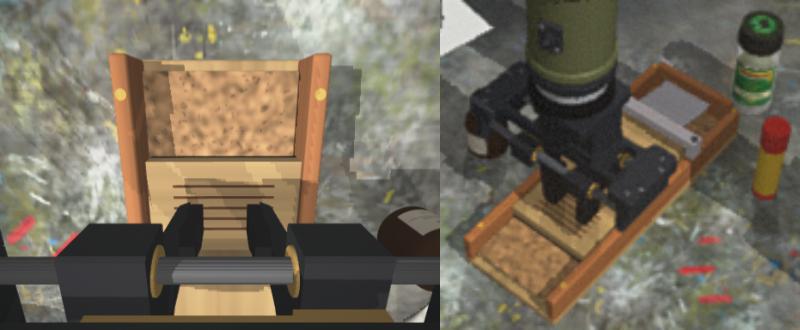

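The block moves along, pressed down, with its front now under the bar. I'll continue.

Request:
play_rows(twist=[[0, 0, 0], [0, 0, 0], [0, 0, 0], [0, 0, 0], [0, 0, 0]], linear=[[-3, 0, 0], [-3, 0, 0], [-3, 0, 0], [-3, 0, 0], [-3, 0, 0]], gripper=[0.3, 0.3, 0.3, 0.3, 0.3])

```text
time: 6.43
tool_pos: [0.5479, 0.1119, 0.0335]
eef_rot: [-0.002, 0.705, 0.709, 0.006]
wrist_force: [-1.2, 9.9, 14.1]
opening: 0.0264
grasp_force: 7.3
```

Request:
play_rows(twist=[[0, 0, 0], [0, 0, 0], [0, 0, 0], [0, 0, 0], [0, 0, 0]], linear=[[-3, 0, 0], [-3, 0, 0], [-3, 0, 0], [-3, 0, 0], [-3, 0, 0]], gripper=[0.3, 0.3, 0.3, 0.3, 0.3])

```text
time: 6.85
tool_pos: [0.5481, 0.0969, 0.0335]
eef_rot: [-0.002, 0.705, 0.709, 0.006]
wrist_force: [-0.2, 10.3, 14.6]
opening: 0.0263
grasp_force: 7.1
```

Request:
play_rows(twist=[[0, 0, 0], [0, 0, 0], [0, 0, 0], [0, 0, 0], [0, 0, 0]], linear=[[-3, 0, 0], [-3, 0, 0], [-3, 0, 0], [-3, 0, 0], [-3, 0, 0]], gripper=[0.3, 0.3, 0.3, 0.3, 0.3])

```text
time: 7.27
tool_pos: [0.5484, 0.0836, 0.0333]
eef_rot: [-0.002, 0.705, 0.71, 0.008]
wrist_force: [-1.0, 13.6, 10.5]
opening: 0.0262
grasp_force: 8.1
```

Request:
play_rows(twist=[[0, 0, 0], [0, 0, 0], [0, 0, 0], [0, 0, 0], [0, 0, 0]], linear=[[-3, 0, 0.5], [-3, 0, 0.5], [-3, 0, 0], [-3, 0, 0], [-3, 0, 0]], gripper=[0.3, 0.3, 0.3, 0.3, 0.3])

```text
time: 7.68
tool_pos: [0.5485, 0.0697, 0.0326]
eef_rot: [-0.003, 0.704, 0.71, 0.008]
wrist_force: [-1.8, 15.4, 13.8]
opening: 0.0265
grasp_force: 9.2
```

Request:
play_rows(twist=[[0, 0, 0], [0, 0, 0], [0, 0, 0], [0, 0, 0], [0, 0, 0]], linear=[[-3, 0, 0], [-3, 0, 0], [-3, 0, 0], [-2, 0, 0], [-2, 0, 0]], gripper=[0.3, 0.3, 0.3, 0.3, 0.3])

```text
time: 8.1
tool_pos: [0.5486, 0.056, 0.0325]
eef_rot: [-0.002, 0.704, 0.71, 0.008]
wrist_force: [-2.2, 14.1, 14.7]
opening: 0.0267
grasp_force: 10.0
```

Run:
```python
from h import *
s=sense();print(s['tool_pos'],s['wrist_force'])
im=read_camera("wrist")[:,:,::-1]
b=read_camera("scene")[:,:,::-1][120:270,205:375]
cv2.imwrite("pics/w3.png",np.hstack([cv2.resize(im,(440,330)),cv2.resize(b,(360,330))]))
```

```text
[0.54860966 0.05600011 0.03254403] [-2.17647281 14.06133522 14.74685867]
```

View pics/w3.png

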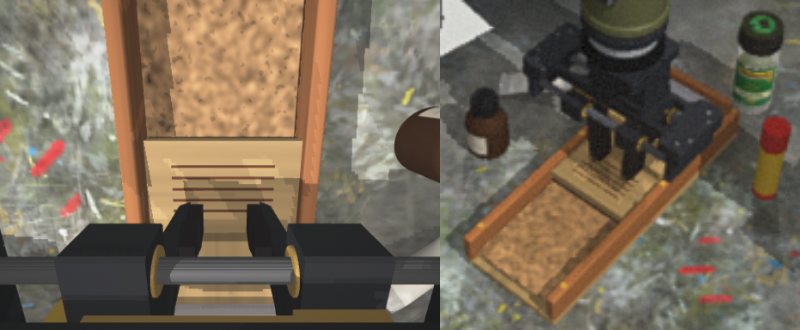

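The fingers have slipped forward to the riser. I'll keep pushing to the stop.

Request:
play_rows(twist=[[0, 0, 0], [0, 0, 0], [0, 0, 0], [0, 0, 0], [0, 0, 0]], linear=[[-2, 0, 0], [-2, 0, 0], [-2, 0, 0], [-2, 0, 0], [-2, 0, 0]], gripper=[0.3, 0.3, 0.3, 0.3, 0.3])

```text
time: 8.62
tool_pos: [0.5486, 0.0524, 0.0326]
eef_rot: [-0.005, 0.703, 0.711, 0.011]
wrist_force: [-3.0, 26.7, 12.5]
opening: 0.0266
grasp_force: 14.9
```

Request:
play_rows(twist=[[0, 0, 0], [0, 0, 0], [0, 0, 0], [0, 0, 0], [0, 0, 0]], linear=[[-2, 0, 0], [-2, 0, 0], [-2, 0, 0], [-2, 0, 0], [0, 0, 0]], gripper=[0.3, 0.3, 0.3, 0.3, 0.3])

```text
time: 9.03
tool_pos: [0.5486, 0.0522, 0.0327]
eef_rot: [-0.008, 0.701, 0.713, 0.016]
wrist_force: [-5.3, 35.0, 10.9]
opening: 0.0263
grasp_force: 19.5
```

Run:
```python
from h import *
print(ray('wrist',(220*512/440,137*512/440),.035), 'approx if view unchanged')
s=sense();print(s['tool_pos'],s['wrist_force'])
im=read_camera("wrist")
g=im[:,250:262].astype(int).mean(1);print([(r,*g[r].astype(int)) for r in range(140,190,2)])
```

```text
[0.54578908 0.10267054 0.035     ] approx if view unchanged
[0.54860478 0.05221667 0.03274614] [-5.29696653 34.98029489 10.8704459 ]
[(140, np.int64(169), np.int64(131), np.int64(94)), (142, np.int64(178), np.int64(137), np.int64(98)), (144, np.int64(189), np.int64(146), np.int64(105)), (146, np.int64(198), np.int64(152), np.int64(108)), (148, np.int64(199), np.int64(153), np.int64(109)), (150, np.int64(191), np.int64(147), np.int64(105)), (152, np.int64(180), np.int64(139), np.int64(99)), (154, np.int64(177), np.int64(136), np.int64(98)), (156, np.int64(186), np.int64(144), np.int64(102)), (158, np.int64(145), np.int64(114), np.int64(83)), (160, np.int64(109), np.int64(91), np.int64(67)), (162, np.int64(150), np.int64(125), np.int64(89)), (164, np.int64(217), np.int64(182), np.int64(128)), (166, np.int64(214), np.int64(179), np.int64(127)), (168, np.int64(212), np.int64(175), np.int64(124)), (170, np.int64(209), np.int64(173), np.int64(122)), (172, np.int64(209), np.int64(172), np.int64(122)), (174, np.int64(207), np.int64(171), np.int64(120)), (176, np.int64(206), np.int64(171), np.int64(120)), (178, np.int64(205), np.int64(170), np.int64(120)), (180, np.int64(205), np.int64(169), np.int64(120)), (182, np.int64(205), np.int64(171), np.int64(120)), (184, np.int64(209), np.int64(172), np.int64(122)), (186, np.int64(208), np.int64(173), np.int64(121)), (188, np.int64(210), np.int64(174), np.int64(123))]
```

Run:
```python
from h import *
b=read_camera("scene")[:,:,::-1][140:270,205:375]
a=read_camera("side")[:,:,::-1][215:280,215:295]
cv2.imwrite("pics/w4.png",np.hstack([cv2.resize(b,(460,352),interpolation=cv2.INTER_CUBIC),cv2.resize(a,(340,352),interpolation=cv2.INTER_CUBIC)]))
```

```text
(no output)
```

View pics/w4.png

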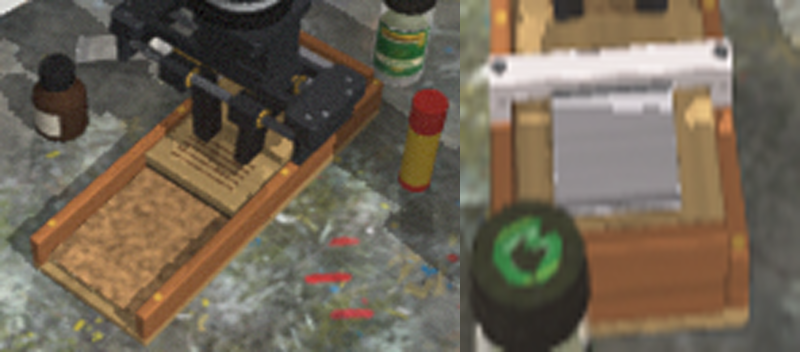

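The side view shows the block reaching the end stop at about row 222 with the leaf lying flat on its top. A numeric check of the rear corners at (147,155) and (235,213) follows.

Run:
```python
from h import *
for u,v in((147,155),(235,213)): print(ray('scene',(205+u*170/460-.3,140+v*130/352-.3),.036))
# expected side-crop rows: y of riser etc
for nm,P in dict(stop=(.57,.067-.14,.046),blockfront=(.57,.067-.137,.048),back5=(.57,.067-.132,.048)).items():
    q=proj('side',[P])[0];print(nm,460+(q[0]-215)*4.25,(q[1]-215)*352/65)
print(sense()['wrist_force'],sense()['tool_pos'])
```

```text
[0.58745268 0.10324286 0.036     ]
[0.49950623 0.10434133 0.036     ]
stop 670.8940261540358 227.70220650898904
blockfront 670.3654790262599 217.18938452258908
back5 669.489211368935 206.51281329063247
[-4.60573404 35.47032372 10.23677597] [0.54861245 0.05222225 0.03273576]
```

Contact is solid: 35 N with no further motion. I'll ease off the push, but not past zero, then lift straight up.

Request:
play_rows(twist=[[0, 0, 0], [0, 0, 0], [0, 0, 0], [0, 0, 0], [0, 0, 0]], linear=[[4, 0, 0], [4, 0, 0], [4, 0, 0], [4, 0, 0], [0, 0, 0]], gripper=[0.3, 0.3, 0.3, 0.3, 0.3])

```text
time: 9.6
tool_pos: [0.5486, 0.0525, 0.0325]
eef_rot: [-0.001, 0.704, 0.71, 0.006]
wrist_force: [-1.9, 10.9, 15.4]
opening: 0.0264
grasp_force: 13.9
```

Request:
play_rows(twist=[[0, 0, 0], [0, 0, 0], [0, 0, 0], [0, 0, 0], [0, 0, 0]], linear=[[3, 0, 0], [0, 0, -3], [0, 0, -3], [0, 0, -3], [0, 0, -3]], gripper=[0.3, 0.3, 0.3, 0.3, 0.3])

```text
time: 10.02
tool_pos: [0.5474, 0.0524, 0.0424]
eef_rot: [-0.002, 0.705, 0.709, 0.004]
wrist_force: [0.6, 8.0, -5.1]
opening: 0.0267
grasp_force: 3.9
```

Request:
play_rows(twist=[[0, 0, 0], [0, 0, 0], [0, 0, 0], [0, 0, 0], [0, 0, 0]], linear=[[0, 0, -5], [0, 0, -5], [0, 0, -15], [0, 0, -25], [0, 0, -25]], gripper=[0.3, 0.3, 0.3, 0.3, 0.3])

```text
time: 10.43
tool_pos: [0.5451, 0.0465, 0.1174]
eef_rot: [-0.0, 0.707, 0.708, -0.001]
wrist_force: [0.6, 0.3, -0.1]
opening: 0.0265
grasp_force: 0.0
```

Request:
play_rows(twist=[[0, 0, 0], [0, 0, 0], [0, 0, 0], [0, 0, 0], [0, 0, 0]], linear=[[0, 0, -35], [0, 0, -35], [35, 0, -35], [0, 0, 0], [0, 0, 0]], gripper=[0.3, 0.3, 0.3, 0.3, 0.3])

```text
time: 10.85
tool_pos: [0.5469, 0.0783, 0.2186]
eef_rot: [0.001, 0.706, 0.708, 0.002]
wrist_force: [-0.5, -0.3, -0.3]
opening: 0.0265
grasp_force: 0.0
```

Run:
```python
from h import *
print(sense()['tool_pos'])
cv2.imwrite("pics/s5.png",cv2.resize(read_camera("scene")[:,:,::-1][140:270,205:375],None,fx=4.6,fy=4.6,interpolation=cv2.INTER_CUBIC))
```

```text
[0.54686755 0.07834252 0.21858679]
```

View pics/s5.png

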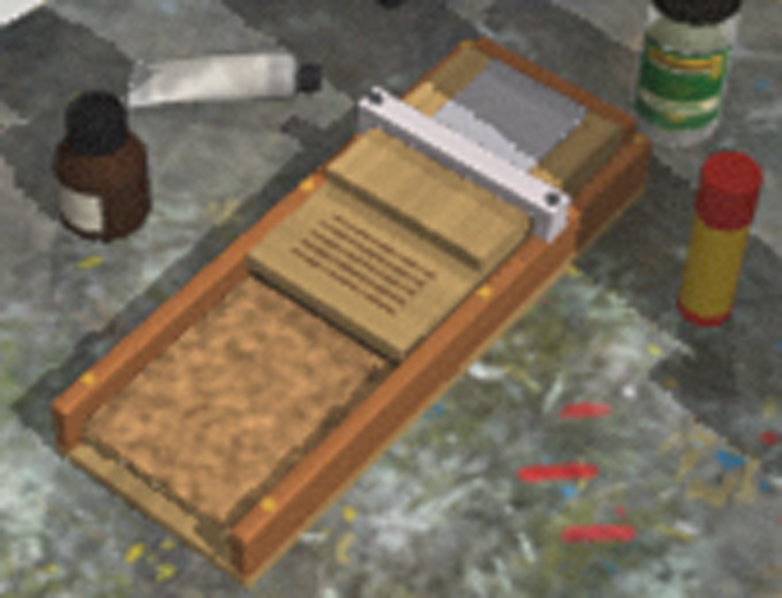

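The block lies flat under the bar and leaf, flush with the end stop. The bystanders stand where they were and the gripper is clear.

```bash
python3 -c "
from workcell import arm;print(arm.sign_off())"
```

```text
the job is handed in; nothing more can be done
None
```

The printing block was pressed down, pushed under the bar and leaf spring to a solid stop at the end stop, and released; the last picture shows it flat with no gap and the bystanders where they were, and the job was handed in at about 11 s.

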